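Tip a stone cast onto its base and square its heel to the bench fence

ROBOT

A 6-joint arm with a two-finger parallel gripper is mounted at the origin on the work surface. World frame = base frame: x ahead of the robot, y to its left, z up, the work surface at z = 0. Lengths are in m, angles in rad, forces in N, time in s.
With the tool pointing down it reaches from about 0.3 to 0.875 m from the base axis. Payload 6.4 kg.
Tool frame: the origin (TCP) lies on the centre line of the jaws, within the pads' length; the fingertips stand 22 mm ahead of it and the grasp point (between the pads) lies 3 mm ahead of it; z points along the fingers, y is the line along which they close (so a half turn about z gives the same grasp; the last joint's range is limited). The gripper opens to 85 mm and grips with 20 to 120 N. Pads are 22 mm wide; open, the fingers measure 114 mm over their backs; the gripper's body (76 mm by 85 mm) begins 54 mm behind the grasp point. The pads swing forward as they close: fully open they stand 13 mm farther back than shut.
Start: joints at [-1.488, 0.181, 1.607, -0, 1.354, -0.206], TCP at [0.164, -0.551, 0.253] pointing down, gripper open.
Joint ranges: [-2.99, 2.99], [-0.89, 2.07], [0.3, 2.58], [-1.14, 4.28], [0, 2.63], [-3.12, 3.12]. Speed limits (rad/s): [2.57, 2.57, 3.01, 3.14, 3.14, 3.14].

INTERFACE

Orientations are given as a rotation vector (axis times angle).
In Python, from bench import monitor, cams, job, models gives the robot as it stands. The module is installed in compiled form; this text tells all that it offers.
- The arm moves only by the tool drive_tool, never from a script. Its argument "steps" is one flat list of numbers, 7 for each row, row after row: the shift along the world's x, y, z in m, then the turn, a rotation vector about the world's x, y, z in degrees, then the opening, from -1 (shut) to 1 (fully open). A call has 1 to 20 rows; each row is the pose to reach, as a shift and turn from the pose commanded when the call began; what a row does not reach only later rows make up. A row lasts 1/8 s, in which the tool goes at most 62.5 mm and 10.7 degrees, less where a joint would pass 70% of its speed; a pose out of reach is approached as far as the arm can. A call with a gripper value outside its range is refused whole. The fingers move at their own pace and stop on an object; "force" is the grip in N (left out, the last holds). Time passes only in rows, so rows that repeat a pose let the fingers close. It gives the time, the measured TCP pose, the force, the opening and the grip force at its end, in the units of the state.
- monitor.get_state(): the state, without advancing time (a new reading comes with each control period).
- cams.camera(name): name is "side" or "top" or "wrist"; returns (picture, depth): 480x640x3 uint8, blue, green, red; 480x640 float32, m along the optical axis (not along the pixel's ray), 0 where there is no reading.
- cams.camera_model(name): a dict with "K" (3x3 intrinsics, pixels), "rvec" (rotation vector, rad) and "tvec" (3), from world to camera coordinates, as OpenCV has them. Camera axes: x right, y down, z forward; pixel columns grow to the right and rows downward; lengths in m; the calibration is good to about 2 mm. A picture is of the moment at which its call begins: read the wrist's pose just before it. camera_model takes no time and is no camera call; for the wrist camera it gives the pose at the moment of the call.
- job.job_done(): hands the job in; it is judged then, once.
Trained networks look in the newest picture that a camera, given by its name, has taken for a name from the list of things; names that differ only in an ending like _2 or _b are one class to them, and where a whole thing is asked for, a point or a joint stands for the part that bears it (a point fixed in the world has none). Each returns a list of dicts, best first, with "p" (0 to 1); they miss things now and then, are a little off and sometimes report something else, mostly with a low value. They report only what shows in the picture. A call takes as long as a camera call. They do not tell look-alikes from the thing itself.
- models.look_for(query, camera): "centre" ([x, y, z] in m, in world coordinates, good to about 4 mm: the middle of the surface that is visible of it).
- models.masks_of(query, camera): "mask" (480x640 bool, what is visible of it).
- models.place_of(query, camera): "centre" ([x, y, z] in m, in world coordinates, good to about 4 mm: a listed point, or the origin of a listed thing).
The state is a dict: "time": time; "joint_pos": joint angles; "joint_velocities": joint speeds; "joint_efforts": joint torques, N m; "tool_pos": TCP position; "tcp_rot": TCP orientation; "ft_force": force on the tool from outside, world axes, zero at the start; "torque": the same for the moment, N m; "gripper_width": opening from 0.0 (shut) to 1.0 (fully open); "gripper_force": force on a finger pad.
Only numpy, scipy, OpenCV 4.12 (cv2) and the standard library are available. Lean on these libraries where they do the work, as an engineer would, in place of code of your own. Each camera call takes 0.05 s, during which the arm holds its last target. There are 200 camera calls.

TASK

The stone dental cast has been left standing on its heel, teeth facing the aluminium fence. Only by pushing with the fingers, tip it over away from the fence so that it lies flat on its base with the teeth up, then push it along the bench until its flat heel is flush against the fence, all of the heel backed by it. Do not lift the cast or tip it onto its teeth, leave the other things where they are, and finish with the hand clear.

Things in the scene. Friction and masses are not known exactly. Their poses are not given: they have to be found in the camera images.
- cast: Cream stone cast, 0.2 kg, loose. At first it stands on its flat heel, 58 mm high, 64 wide, 39 thick, teeth towards the fence. Origin: on the heel face, 20 mm from the base's underside, 19 mm from the tooth-tip plane. z: heel to front (up at first). x: the way the teeth point (level at first, up once it lies on its base). Its slab is 28 mm thick (x -20 to 8 mm); lying, the cast is 39 mm high.
- heel (a point): Middle of the slab's heel face, 64 mm wide (cast x = -6 mm, z = 0). On the bench at first; 14 mm above it once the cast lies on its base.
- heel_edge (a point): Middle of the edge between heel and base underside (cast x = -20 mm, z = 0). The cast tips over this edge, which stays on the bench. Pushed near its top (front teeth at z = 50 mm) it tips, pushed low it slides; past about 30 degrees it falls onto its base by itself.
- front (a point): Middle of the slab's flat front face, 32 mm wide, parallel to the heel (cast x = -6 mm, z = 58 mm): on top at first; 14 mm above the bench once the cast lies on its base, then the face to push on. Stone slips little on fingers and fence: a cast that meets the fence askew tends to jam, so turn it square first.
- fence: Fixed aluminium angle on the bench, a stop 200 mm long (its y), upright 30 mm high and 8 thick, with a low foot behind (40 mm deep in all). Origin: on the bench at the middle of its front face. x is level, out of its back, away from the robot; the front face looks to -x, to the cast, whose teeth are at first about 65 to 100 mm from it.
- bowl: Red silicone mixing bowl, 110 mm wide at the rim, 55 mm high, loose, a bystander. Origin: centre of its underside.
- press_plate: Bronze flask press plate, 80 x 80 x 12 mm with four bolt holes, loose, a bystander. Origin: centre of its underside.
- model_base0: Lowest of a stack of three loose grey plastic model bases, each 62 x 70 mm and 16 mm high (the stack is 48 mm high), a bystander. Origin: centre of its underside.
- model_base1: Middle model base of the stack, a bystander. Origin: centre of its underside.
- model_base2: Top model base of the stack, a bystander. Origin: centre of its underside.
Not all that is in view belongs to the job. What is meant by the cast is not green or yellow, and is the smaller of those in its own colour.

How it is judged:
On the way, in this order (a step that is already met when the one before it is completed fails the run):
1. the cast lies flat on its base, teeth up (angle between cast's own x axis and vertical below 0.1 rad and height (world z) of heel below 0.018 m), for 0.2 s.
2. its heel is flush against the fence (all of step 1 and x of heel in the frame of fence between -0.004 and 0.004 m and y of heel in the frame of fence between -0.07 and 0.07 m and angle between the z axis of cast and the x axis of fence, either way round below 0.07 rad), for 0.2 s.
At the end, for the whole second after the job is handed in: The cast lies on its base, teeth up (within 0.1 rad), at rest, its heel within 4 mm of the fence's front face and parallel to it within 0.07 rad, the middle of the heel no more than 70 mm from the middle of the fence; bowl, press plate and model bases within 15 mm of where they were (all of step 2 and linear speed of cast below 0.01 m/s and angular speed of cast below 0.1 rad/s and distance of each of bowl, press_plate, model_base0, model_base1, model_base2 from where it was at the start of the episode below 0.015 m); the robot touches nothing.
It fails at once if the cast is lifted or tipped the wrong way (the lower edge of its heel comes more than 12 mm off the bench) (height (world z) of heel_edge above 0.012 m).
It fails at once if the bowl, the press plate or a model base is moved by more than 15 mm (distance of any of bowl, press_plate, model_base0, model_base1, model_base2 from where it was at the start of the episode above 0.015 m).
It also fails if it takes over 54 s, if anything falls off the work surface, if the arm or the gripper's body presses on something with over 40 N, if the wrist force passes 120 N, or if a joint passes its speed limit or range.

## Working session

There is one attempt and no reset: what is moved stays moved. The work goes in short steps, Python scripts to look and compute and a tool call to move; the robot and the scene stay as the last step left them, time stands still between calls to the robot, and variables do not carry over. Pictures are saved under pics/ and viewed, at most 10 in all, crops included, and the job is handed in when it is done.

Besides the shell and the picture viewer there is one more tool, called after "Request:" as name(argument=value, ...), one argument or row to a line, values as JSON. drive_tool: Moves the arm, as the interface text tells. Its arguments: {"type":"object","properties":{"steps":{"type":"array"},"force":{"type":"number"}},"required":["steps"]}

```bash
mkdir -p pics; cat > h.py <<'E'
import numpy as np, cv2
from bench import monitor, cams, job, models
def w2p(c,P):
    m=cams.camera_model(c); q,_=cv2.projectPoints(np.array(P,float).reshape(-1,3),m["rvec"],m["tvec"],m["K"],None); return q.reshape(-1,2)
def cloud(c,d,mask=None):
    m=cams.camera_model(c);K=m["K"];R=cv2.Rodrigues(np.array(m["rvec"]))[0]
    ok=d>0
    if mask is not None: ok&=mask
    v,u=np.nonzero(ok);z=d[v,u]
    p=np.stack([(u-K[0][2])/K[0][0]*z,(v-K[1][2])/K[1][1]*z,z],1)
    return (p-np.array(m["tvec"]).ravel())@R,v,u
E
python3 - <<'E'
from h import *
for c in("top","side"):
    im,d=cams.camera(c); cv2.imwrite(f"pics/{c}0.png",im)
    for q in("cast","fence","bowl","press_plate","model_base2","heel","front"):
        for r in models.place_of(q,c)[:4]:
            print(c,q,np.round(r["centre"],3),round(r["p"],2),w2p(c,r["centre"]).round()[0])
s=monitor.get_state();print(s)
E
```

```text
top cast [ 0.552 -0.078 -0.001] 0.9 [362. 235.]
top cast [ 0.371 -0.148  0.001] 0.75 [390. 310.]
top cast [0.363 0.009 0.001] 0.72 [325. 311.]
top cast [ 0.688 -0.223  0.   ] 0.56 [422. 182.]
top fence [ 0.656 -0.031  0.002] 0.68 [344. 192.]
top bowl [0.521 0.146 0.003] 0.62 [270. 244.]
top bowl [ 0.57  -0.362  0.034] 0.53 [482. 228.]
top press_plate [ 0.552 -0.221 -0.   ] 0.64 [421. 236.]
top press_plate [ 0.652 -0.029  0.004] 0.54 [343. 193.]
top model_base2 [ 0.57  -0.363  0.034] 0.97 [483. 228.]
top model_base2 [ 0.57  -0.358 -0.003] 0.4 [476. 230.]
top model_base2 [ 0.572 -0.361  0.017] 0.38 [480. 228.]
top heel [0.374 0.003 0.004] 0.93 [327. 307.]
top heel [ 0.694 -0.213  0.003] 0.68 [418. 179.]
top heel [ 0.546 -0.079 -0.007] 0.57 [362. 237.]
top front [ 0.366 -0.154  0.075] 0.97 [397. 312.]
top front [ 0.544 -0.073  0.062] 0.79 [362. 234.]
top front [0.369 0.004 0.059] 0.61 [327. 309.]
top front [ 0.689 -0.214  0.082] 0.61 [424. 173.]
side cast [ 0.376 -0.15   0.   ] 0.96 [266. 356.]
side cast [ 0.362  0.003 -0.001] 0.88 [234. 288.]
side cast [ 0.554 -0.071  0.005] 0.69 [348.
[... 690 characters left out ...]
os': array([-1.48828435e+00,  1.80801051e-01,  1.60702510e+00, -2.72693216e-07,
        1.35380176e+00, -2.06303408e-01]), 'joint_velocities': array([-1.29366933e-03, -9.07098971e-04, -1.37853062e-03,  1.75854334e-03,
       -5.46065846e-04, -2.00117799e-05]), 'joint_efforts': array([ 2.18919267e-03, -4.44796836e+01, -3.51660419e+01, -3.56081637e-05,
        5.87252944e-04,  2.01215846e-05]), 'tool_pos': array([ 0.16378466, -0.55118176,  0.25327572]), 'tcp_rot': array([-3.10885795e+00, -4.52090045e-01, -3.00850420e-06]), 'ft_force': array([ 0.57521296,  0.21006906, -0.35128977]), 'torque': array([0.01425423, 0.01706208, 0.00674947]), 'gripper_force': 0.0, 'gripper_width': 1.0023872572972397}
```

View pics/top0.png

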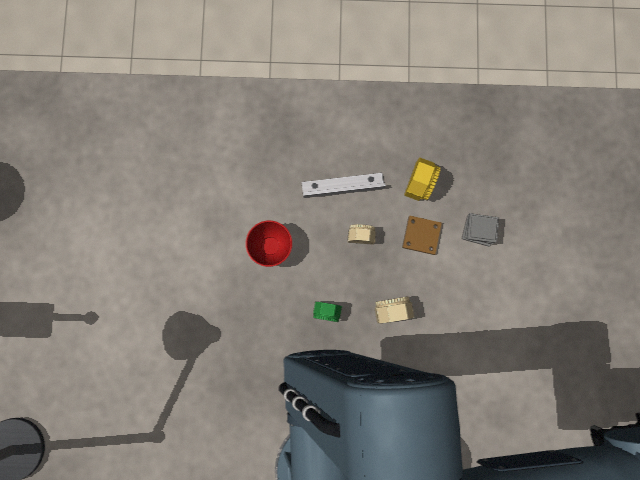

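View pics/side0.png

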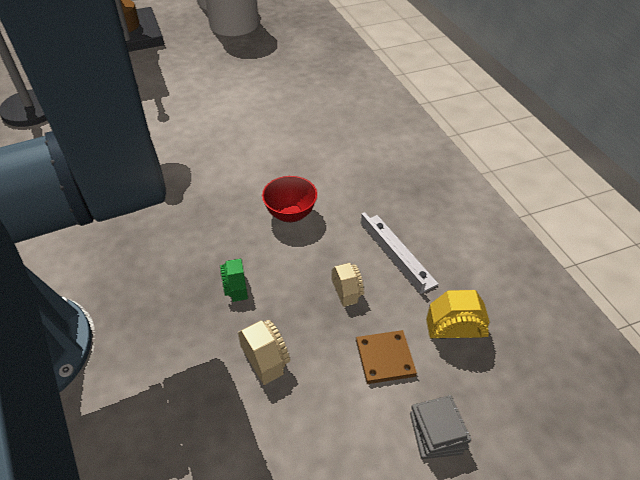

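Candidates in the top view: small cream (362,235), large cream (392,310), green (326,311) and yellow (424,180). The description (not green or yellow, the smaller cream one) gives (362,235). Both views show its teeth facing the fence, and the fence is slightly yawed. Next I'll take a crop and measure.

```bash
python3 - <<'E'
from h import *
im,d=cams.camera("side"); cv2.imwrite("pics/crop.png",cv2.resize(im[190:390,210:500],None,fx=2.7,fy=2.7,interpolation=cv2.INTER_CUBIC))
C={}
for c in("top","side"):
    if c=="top": im,d=cams.camera("top")
    else: im,d=cams.camera("side")
    P,v,u=cloud(c,d); C[c]=P
    def box(x0,x1,y0,y1,z0,z1): return P[(P[:,0]>x0)&(P[:,0]<x1)&(P[:,1]>y0)&(P[:,1]<y1)&(P[:,2]>z0)&(P[:,2]<z1)]
    for n,b in(("cast_slab_top",(.48,.62,-.13,-.02,.052,.07)),("cast all",(.48,.62,-.13,-.02,.015,.07)),("fence top",(.6,.75,-.15,.09,.024,.04)),("fence all",(.6,.75,-.155,.09,.002,.04)),("plate",(.5,.62,-.29,-.16,.006,.02)),("bowl",(.4,.62,.06,.25,.03,.07))):
        q=box(*b)
        if len(q)<8: print(c,n,len(q));continue
        r=cv2.minAreaRect((q[:,:2]*1000).astype(np.float32)); print(c,n,len(q),"min",q.min(0).round(3),"max",q.max(0).round(3),"rect",np.round(r[0]),np.round(r[1]),round(r[2],1))
    for q in ("fence","cast"):
        mk=models.masks_of(q,c)
        for m in mk[:3]:
            Q=cloud(c,d,m["mask"])[0]; 
            r=cv2.minAreaRect((Q[:,:2]*1000).astype(np.float32)); print("mask",c,q,round(m["p"],2),len(Q),np.round(r[0]),np.round(r[1]),round(r[2],1))
E
```

```text
top cast_slab_top 233 min [ 0.529 -0.094  0.052] max [ 0.569 -0.052  0.066] rect [549. -73.] [43. 40.] 89.6
top cast all 471 min [ 0.529 -0.106  0.015] max [ 0.57  -0.041  0.066] rect [549. -73.] [64. 40.] 86.5
top fence top 309 min [ 0.639 -0.126  0.024] max [0.675 0.07  0.037] rect [658. -28.] [ 10. 198.] 8.2
top fence all 2653 min [ 0.6   -0.155  0.002] max [0.75  0.09  0.037] rect [675. -32.] [150. 244.] 0.1
top plate 1076 min [ 0.502 -0.289  0.006] max [ 0.617 -0.167  0.02 ] rect [ 558. -228.] [122. 114.] 88.1
top bowl 683 min [0.463 0.093 0.03 ] max [0.571 0.201 0.064] rect [519. 146.] [108. 107.] 47.0
mask top fence 0.76 1341 [676. -27.] [ 46. 202.] 8.3
mask top cast 0.89 502 [554. -72.] [64. 48.] 87.7
mask top cast 0.83 826 [ 371. -155.] [55. 92.] 10.9
mask top cast 0.74 443 [363.   7.] [61. 41.] 84.3
side cast_slab_top 351 min [ 0.529 -0.094  0.052] max [ 0.569 -0.056  0.061] rect [550. -75.] [38. 39.] 86.9
side cast all 917 min [ 0.529 -0.107  0.015] max [ 0.571 -0.039  0.061] rect [550. -74.] [67. 41.] 85.9
side fence top 498 min [ 0.64  -0.127  0.024] max [0.677 0.071 0.034] rect [658. -28.] [ 11. 200.] 8.9
side fence all 2555 min [ 0.601 -0.154  0.002] max [0.75  0.09  0.034] rect [675. -32.] [244. 149.] 89.9
side plate 2234 min [ 0.508 -0.268  0.006] max [ 0.601 -0.174  0.017] rect [ 555. -221.] [82. 81.] 78.8
side bowl 1114 min [0.463 0.091 0.03 ] max [0.573 0.202 0.059] rect [518. 146.] [108. 110.] 15.1
mask side fence 0.66 1857 [673. -23.] [ 44. 208.] 8.8
mask side cast 0.9 2529 [ 686. -218.] [58. 91.] 70.3
mask side cast 0.68 888 [368.  22.] [103.  40.] 78.4
mask side cast 0.59 1028 [558. -76.] [64. 57.] 87.7
```

View pics/crop.png

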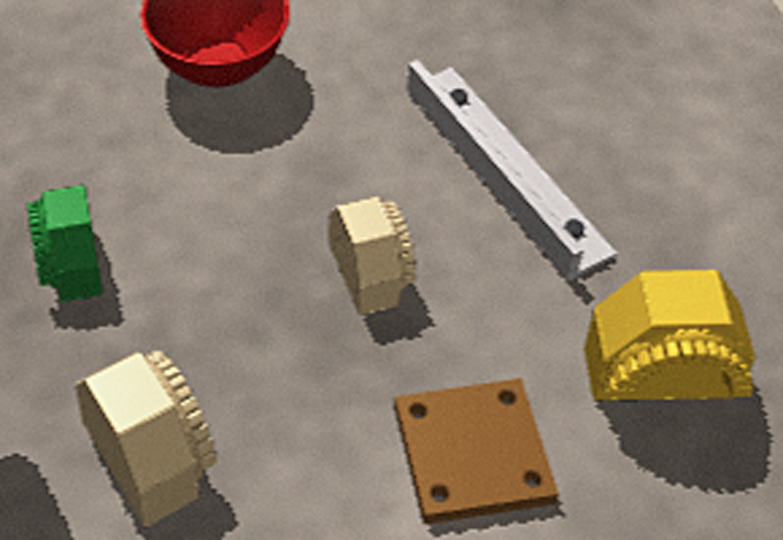

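The crop shows the small cream cast at crop (370,255), standing on its heel with its teeth towards the fence (490,160). That confirms the choice. The cast's yaw is about -4° and the fence's about +8.5°. I'll start by moving above the gap between them.

Request:
drive_tool(
  steps=[0.04,0.04,0,0,0,-2,-1,0.08,0.085,0,0,0,-4,-1,0.12,0.13,0,0,0,-6,-1,0.16,0.17,0,0,0,-8,-1,0.2,0.21,0,0,0,-10,-1,0.24,0.25,0,0,0,-12,-1,0.28,0.295,0,0,0,-14,-1,0.32,0.34,0,0,0,-16,-1,0.36,0.38,0,0,0,-18,-1,0.4,0.42,0,0,0,-20,-1,0.43,0.45,0,0,0,-20.6,-1,0.451,0.475,0,0,0,-20.6,-1,0.451,0.475,-0.03,0,0,-20.6,-1,0.451,0.475,-0.07,0,0,-20.6,-1,0.451,0.475,-0.11,0,0,-20.6,-1,0.451,0.475,-0.13,0,0,-20.6,-1,0.451,0.475,-0.13,0,0,-20.6,-1,0.451,0.475,-0.13,0,0,-20.6,-1],
)

```text
time: 3.4
tool_pos: [0.616, -0.0766, 0.1251]
tcp_rot: [3.139, -0.111, 0.004]
ft_force: [0.7, 0.5, 0.2]
gripper_width: -0.003
gripper_force: 0.0
```

Request:
drive_tool(
  steps=[0,-0.001,-0.03,0,0,0,-1,0,-0.001,-0.061,0,0,0,-1,-0.015,0,-0.061,0,0,0,-1,-0.026,0,-0.061,0,0,0,-1,-0.032,0,-0.061,0,0,0,-1,-0.037,0.001,-0.061,0,0,0,-1,-0.042,0.001,-0.061,0,0,0,-1,-0.047,0.001,-0.061,0,0,0,-1,-0.052,0.002,-0.061,0,0,0,-1,-0.057,0.002,-0.061,0,0,0,-1],
)

```text
time: 4.65
tool_pos: [0.5572, -0.074, 0.0621]
tcp_rot: [-3.139, 0.111, 0.001]
ft_force: [0.5, 0.1, -0.2]
gripper_width: -0.001
gripper_force: 0.0
```

```bash
python3 - <<'E'
from h import *
im,d=cams.camera("side"); cv2.imwrite("pics/crop2.png",cv2.resize(im[190:390,210:500],None,fx=2.7,fy=2.7))
E
```

```text
(no output)
```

View pics/crop2.png

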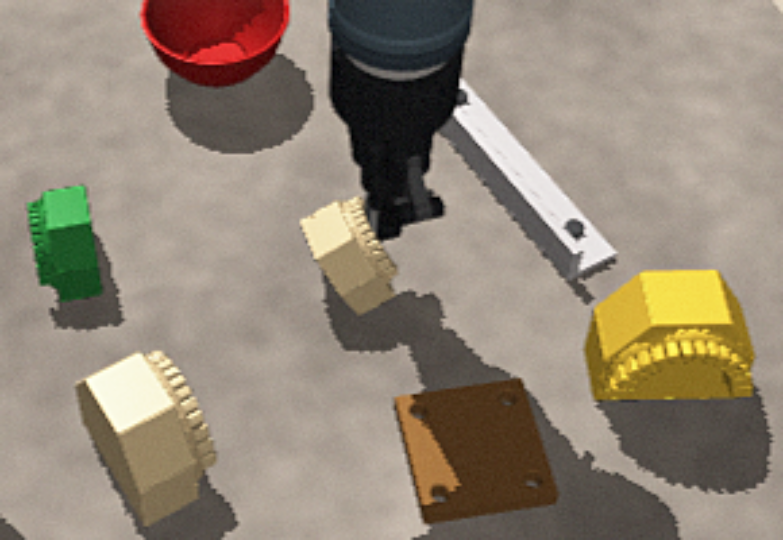

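At crop (350,255) the cast is tipping cleanly, about 25° over on its heel edge. I'll push on until it falls, then lift and go up over it to its front side.

Request:
drive_tool(
  steps=[-0.006,0,0,0,0,0,-1,-0.012,0,0,0,0,0,-1,-0.018,0,0,0,0,0,-1,-0.022,0,0,0,0,0,-1,-0.022,0,0,0,0,0,-1,-0.022,0,0,0,0,0,-1,-0.022,0,0.05,0,0,0,-1,-0.05,0,0.09,0,0,0,-1,-0.1,0,0.09,0,0,0,-1,-0.14,0,0.09,0,0,0,-1,-0.14,0,0.09,0,0,0,-1],
)

```text
time: 6.08
tool_pos: [0.4156, -0.0737, 0.152]
tcp_rot: [-3.139, 0.112, 0.002]
ft_force: [-0.5, -0.1, -0.7]
gripper_width: -0.001
gripper_force: 0.0
```

```bash
cat > m.py <<'E'
from h import *
import sys
print(monitor.get_state()["tool_pos"].round(4))
for c in ("side","top"):
    im,d=cams.camera(c)
    if c=="side": cv2.imwrite(sys.argv[1],cv2.resize(im[190:390,210:500],None,fx=2.7,fy=2.7))
    P,v,u=cloud(c,d); x0,x1,y0,y1=map(float,sys.argv[2:6])
    hsv=cv2.cvtColor(im,cv2.COLOR_BGR2HSV)[v,u]; cream=(hsv[:,1]>45)&(hsv[:,0]>10)&(hsv[:,0]<35)
    k=(P[:,0]>x0)&(P[:,0]<x1)&(P[:,1]>y0)&(P[:,1]<y1)&(P[:,2]>.008)&(P[:,2]<.055)&cream
    q=P[k]
    if len(q)>20:
        for lo in(.008,.022):
            g=q[q[:,2]>lo]; r=cv2.minAreaRect((g[:,:2]*1000).astype(np.float32)); print(c,lo,len(g),np.round(r[0],1),np.round(r[1],1),round(r[2],1),"z",q[:,2].max().round(3))
        # heel edge: max-x profile over y bins
        B=[(q[(abs(q[:,1]-y)<.003),0].max(),q[(abs(q[:,1]-y)<.003),0].min(),y) for y in np.arange(y0,y1,.006) if (abs(q[:,1]-y)<.003).sum()>4]
        print(np.round(np.array(B)*1000).astype(int).tolist())
    for n in("heel","front"):
        for r in models.place_of(n,c)[:4]:
            if x0<r["centre"][0]<x1 and y0<r["centre"][1]<y1: print(c,n,np.round(r["centre"],3),round(r["p"],2))
E
python3 m.py pics/crop3.png .44 .58 -.13 -.02
```

```text
[ 0.4156 -0.0737  0.152 ]
side 0.008 910 [498.8 -71.7] [65.4 58.4] 87.0 z 0.042
side 0.022 732 [498.9 -71.9] [65.1 58.4] 87.9 z 0.042
[[525, 495, -106], [526, 487, -100], [527, 476, -94], [526, 470, -88], [527, 469, -82], [526, 470, -76], [526, 470, -70], [528, 470, -64], [527, 471, -58], [529, 473, -52], [529, 488, -46], [527, 504, -40]]
side heel [ 0.529 -0.073  0.014] 0.8
side heel [ 0.472 -0.066  0.016] 0.65
side front [ 0.472 -0.069  0.019] 0.83
top 0.008 74 [522.9 -61.3] [30.  64.3] 29.3 z 0.044
top 0.022 70 [522.9 -61.4] [30.  64.2] 29.3 z 0.044
[[527, 512, -52], [529, 499, -46], [529, 494, -40]]
top heel [ 0.528 -0.077  0.011] 0.44
```

View pics/crop3.png

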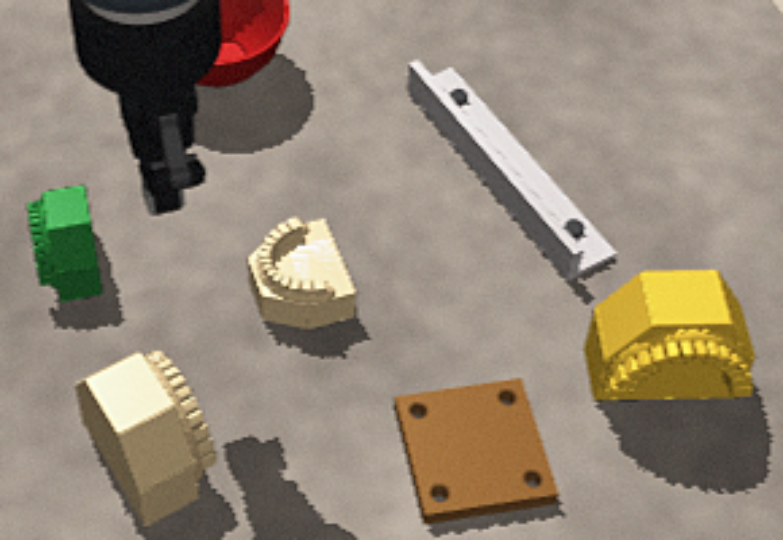

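Crop (305,270) shows the cast lying flat with its teeth up, yaw about -3.5°, with its front face middle near (0.470, -0.070). Next I'll go down behind the front face and push it forward, turning it slowly to the fence's yaw.

Request:
drive_tool(
  steps=[0.036,0.005,-0.04,0,0,0,-1,0.036,0.005,-0.09,0,0,0,-1,0.036,0.005,-0.122,0,0,0,-1,0.036,0.005,-0.122,0,0,0,-1,0.041,0.005,-0.122,0,0,0,-1,0.046,0.0043,-0.122,0,0,0,-1,0.054,0.0038,-0.122,0,0,1.3,-1,0.062,0.0035,-0.122,0,0,2.6,-1,0.07,0.0034,-0.122,0,0,3.9,-1,0.078,0.0035,-0.122,0,0,5.2,-1,0.086,0.0037,-0.122,0,0,6.5,-1,0.094,0.0042,-0.122,0,0,7.8,-1,0.102,0.0048,-0.122,0,0,9.1,-1,0.11,0.0056,-0.122,0,0,10.4,-1,0.118,0.0065,-0.122,0,0,11.5,-1,0.126,0.0076,-0.122,0,0,12.5,-1,0.126,0.0076,-0.122,0,0,12.5,-1],
)

```text
time: 8.5
tool_pos: [0.5448, -0.0666, 0.0305]
tcp_rot: [3.133, 0.232, 0.002]
ft_force: [0.5, -0.9, -1.6]
gripper_width: -0.001
gripper_force: 0.0
```

```bash
python3 m.py pics/crop4.png .5 .65 -.13 0
```

```text
[ 0.5448 -0.0666  0.0305]
side 0.008 424 [590.7 -73.1] [86.1 56.1] 42.8 z 0.054
side 0.022 273 [590.6 -73. ] [86.1 56. ] 42.8 z 0.054
[[593, 582, -94], [616, 566, -88], [618, 540, -82], [616, 558, -76], [616, 557, -70], [614, 595, -64], [609, 593, -40], [610, 597, -34], [608, 598, -28]]
side heel [ 0.614 -0.058  0.012] 0.82
side front [ 0.559 -0.062  0.017] 0.95
```

View pics/crop4.png

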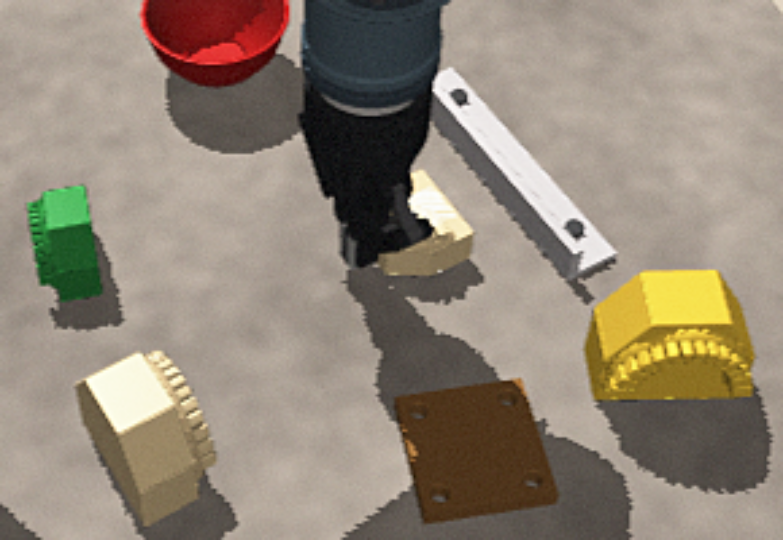

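At crop (430,240) the cast is at yaw about 8.9° against the fence's 8.5°, so it is nearly square, with about 44 mm left to the fence. I'll push straight along the fence normal.

Request:
drive_tool(
  steps=[0.008,0.0012,0,0,0,0,-1,0.016,0.0024,0,0,0,0,-1,0.024,0.0036,0,0,0,0,-1,0.031,0.0046,0,0,0,0,-1,0.036,0.0054,0,0,0,0,-1,0.039,0.0058,0,0,0,0,-1,0.041,0.0061,0,0,0,0,-1,0.041,0.0061,0,0,0,0,-1],
)

```text
time: 9.8
tool_pos: [0.585, -0.0605, 0.0303]
tcp_rot: [3.133, 0.231, 0.001]
ft_force: [0.3, -1.3, -0.3]
gripper_width: 0.003
gripper_force: 0.0
```

Request:
drive_tool(
  steps=[0.0015,0.0002,0,0,0,0,-1,0.003,0.0004,0,0,0,0,-1,0.003,0.0004,0,0,0,0,-1],
)

```text
time: 10.18
tool_pos: [0.5879, -0.0601, 0.0303]
tcp_rot: [3.133, 0.231, 0.0]
ft_force: [-0.8, 0.2, -0.1]
gripper_width: -0.001
gripper_force: 0.3
```

Request:
drive_tool(
  steps=[0.001,0.0001,0,0,0,0,-1,0.002,0.0003,0,0,0,0,-1,0.002,0.0003,0,0,0,0,-1],
)

```text
time: 10.55
tool_pos: [0.5898, -0.0598, 0.0303]
tcp_rot: [-3.133, -0.231, -0.0]
ft_force: [-0.8, 0.4, 0.3]
gripper_width: 0.002
gripper_force: 0.7
```

Request:
drive_tool(
  steps=[0.001,0.0001,0,0,0,0,-1,0.002,0.0003,0,0,0,0,-1,0.002,0.0003,0,0,0,0,-1],
)

```text
time: 10.92
tool_pos: [0.5899, -0.0597, 0.03]
tcp_rot: [-3.133, -0.232, 0.007]
ft_force: [-10.3, -2.4, 5.8]
gripper_width: 0.002
gripper_force: 4.8
```

A 10 N contact force shows it is against the fence. I'll back off, raise the hand and check.

Request:
drive_tool(
  steps=[-0.002,-0.0003,0,0,0,0,-1,-0.008,-0.0012,0,0,0,0,-1,-0.03,-0.0045,0,0,0,0,-1,-0.06,-0.009,0.01,0,0,0,-1,-0.09,-0.013,0.05,0,0,0,-1,-0.14,-0.013,0.1,0,0,0,-1,-0.2,-0.05,0.16,0,0,0,-1,-0.22,-0.11,0.19,0,0,0,-1,-0.22,-0.17,0.19,0,0,0,-1,-0.22,-0.23,0.19,0,0,0,-1,-0.22,-0.27,0.19,0,0,0,-1,-0.22,-0.27,0.19,0,0,0,-1],
)

```text
time: 12.42
tool_pos: [0.3712, -0.3335, 0.2208]
tcp_rot: [3.131, 0.224, 0.002]
ft_force: [-0.3, 0.2, 0.2]
gripper_width: 0.001
gripper_force: 0.0
```

```bash
python3 m.py pics/crop5.png .57 .68 -.13 0; python3 - <<'E'
from h import *
im,d=cams.camera("top"); cv2.imwrite("pics/crop6.png",cv2.resize(im[150:270,240:400],None,fx=5,fy=5))
E
```

```text
[ 0.3712 -0.3335  0.2208]
side 0.008 661 [628.4 -47.7] [61.  79.7] 7.1 z 0.042
side 0.022 469 [628.9 -52.4] [60.6 69.7] 6.3 z 0.042
[[650, 624, -88], [663, 614, -82], [661, 603, -76], [660, 601, -70], [661, 600, -64], [659, 599, -58], [658, 598, -52], [657, 598, -46], [656, 598, -40], [657, 610, -34], [655, 620, -28], [653, 632, -22]]
side heel [ 0.659 -0.05   0.013] 0.92
side front [ 0.6   -0.055  0.014] 0.83
top 0.008 555 [628.4 -54.5] [59.6 67.1] 7.9 z 0.044
top 0.022 518 [628.1 -52.7] [59.6 63.7] 7.5 z 0.044
[[662, 620, -82], [661, 606, -76], [660, 601, -70], [660, 600, -64], [656, 599, -58], [657, 598, -52], [657, 597, -46], [656, 598, -40], [654, 604, -34], [653, 610, -28], [653, 619, -22]]
top heel [ 0.655 -0.053  0.008] 0.6
top front [ 0.598 -0.058  0.012] 0.77
```

View pics/crop5.png

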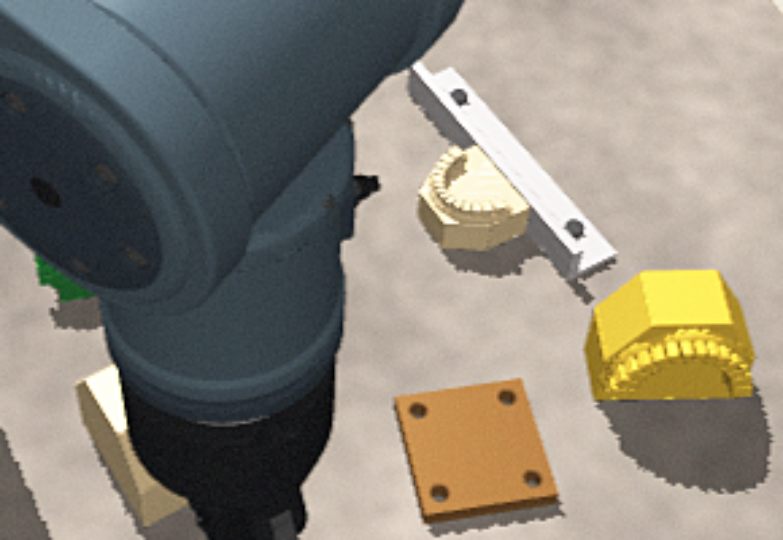

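View pics/crop6.png

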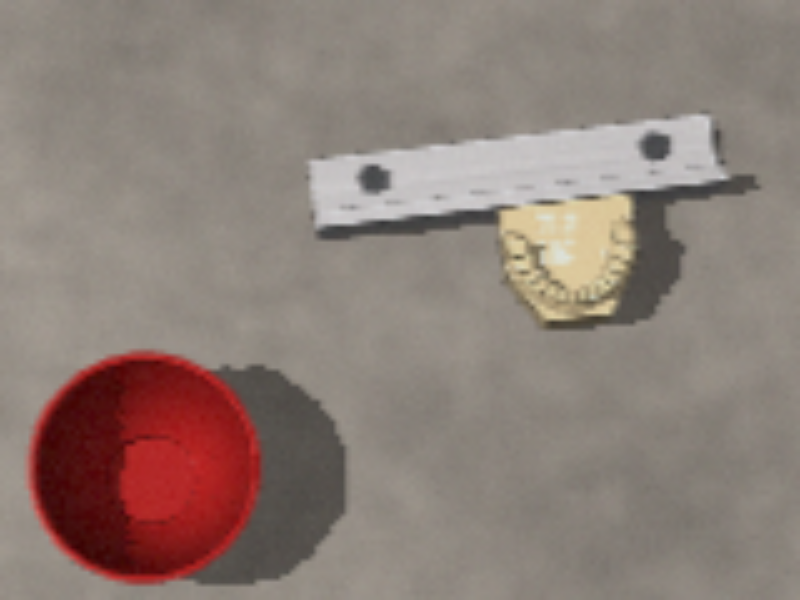

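The cast is flat with its heel flush on the fence (top crop 500–632, about 200). The bowl and press plate have not moved, and the hand is clear.

```bash
python3 -c "
from bench import job; print(job.job_done())"
```

```text
the job is handed in; nothing more can be done
None
```

The cast was tipped onto its base, teeth up, and pushed until its heel was flush against the fence; the job is handed in with the hand clear, though the verdict was not shown.

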